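# Lay the smoking tube in its cradle under the keeper arm

### The job

Put the perforated steel smoking tube away so that the wind cannot roll it off: swing the cradle's keeper arm aside by about a quarter turn, then lay the tube centred along both V-notches, keeping hold of it until it has settled on them, and let go. Then swing the keeper arm all the way back to its stop, across the tube, and leave everything else on the shelf where it is.

Things in the scene. Friction and masses are not known exactly. Their poses are not given: they have to be found in the camera images.
- tube_center (a point): Centre of the loose tube: a plain perforated stainless cylinder, 44 mm in diameter, 180 mm long, about 0.35 kg, at the start lying on the black trivet. Its y axis is the tube's long axis (level); x and z turn as it rolls. Both ends are alike, either way round is right. Grip it across its middle.
- trivet: Black silicone trivet, 120 (x) x 200 (y) x 6 mm, fixed to the shelf; origin at the centre of its underside. Four lugs, 8 mm high, chock the tube 47 to 77 mm either side of its middle and reach 26 mm out sideways; the tube's middle is free. The tube lies along the trivet's y axis, its centre 28 mm above the shelf.
- cradle_seat (a point): Where the tube's centre lies when seated, 55 mm above the shelf. The cradle is a fixed bamboo base 8 mm thick (from 65 mm on the -x side to 120 mm on the +x side of the seat, 140 mm wide in y) with two steel 90-degree V-notched supports, 8 mm thick, 50 mm either side of the seat along y, their arms reaching 40 mm out in x and up to 61 mm above the shelf; between them it is open. The seat's y axis is the groove's direction, z is up; +x points to the keeper's hinge.
- keeper_hinge (a point): Point on the vertical hinge axis of the keeper arm, 95 mm from the seat along the seat's +x, at the height of keeper_knob. The hinge post and hub stand up to 94 mm above the shelf.
- keeper_knob (a point): Middle of the upright round knob on the keeper arm, 18 mm in diameter and 40 mm tall, 128 mm from the hinge axis; 110 mm above the shelf (knob from 90 to 130 mm). The arm is a flat steel bar 140 mm long, 16 mm wide, its underside 84 mm and top 90 mm above the shelf, 7 mm over a seated tube.
- keeper (a joint): Angle of the keeper arm: 0 at its stop, straight across the groove (pointing along the seat's -x from the hinge); it grows counter-clockwise seen from above (tip moving to the seat's -y side), to a stop at 1.8. It needs about 1 N at the knob and stays where it is left. The arm is clear of the groove beyond 1.2.
- pans: Bystander: stack of two shallow aluminium grill pans, 160 x 260 x 44 mm, at the back; origin at the underside.
- canister: Bystander: lidded stainless canister, 90 mm across, 136 mm tall; origin at the underside.
- oil: Bystander: glass oil bottle, 60 mm across, 200 mm tall; origin at the underside.
- skewers: Bystander: bamboo skewer holder, 76 mm across, 110 mm tall (skewers to 230 mm); origin at the underside.
- jar: Bystander: small glass jar, 48 mm across, 65 mm tall; origin at the underside.
- spatula: Bystander: spatula lying on the right, 280 mm long; origin at the underside.
- brush: Bystander: brush lying on the left, 200 mm long; origin at the underside.
- tube: The tube itself; its origin is the same point as tube_center.
- cradle: The cradle with its keeper arm; origin on the shelf straight below cradle_seat, same axes.
Not all that is in view belongs to the job. What is shaped like the tube but orange or red is not meant.

How it is judged:
On the way, in this order (a step that is already met when the one before it is completed fails the run):
1. the keeper arm is swung clear of the groove (joint beyond 1.2) (value of joint keeper above 1.2 rad), for 0.2 s.
2. the tube rests on the cradle, down in both notches, while the fingers still hold it (x of tube_center in the frame of cradle_seat between -0.006 and 0.006 m and y of tube_center in the frame of cradle_seat between -0.022 and 0.022 m and z of tube_center in the frame of cradle_seat between -0.006 and 0.006 m and angle between the y axis of tube_center and the y axis of cradle_seat, either way round below 0.08 rad and contact force between tube and cradle above 0.5 N and contact force between the fingers and tube above 0.5 N), for 0.2 s.
At the end, for the whole second after the job is handed in: The tube lies still in both notches: centre within 6 mm of the seat across and in height and 22 mm along the groove, axis within 0.08 rad of the groove; the keeper arm is back across it within 0.12 rad of its stop (x of tube_center in the frame of cradle_seat between -0.006 and 0.006 m and y of tube_center in the frame of cradle_seat between -0.022 and 0.022 m and z of tube_center in the frame of cradle_seat between -0.006 and 0.006 m and angle between the y axis of tube_center and the y axis of cradle_seat, either way round below 0.08 rad and value of joint keeper below 0.12 rad and linear speed of tube below 0.02 m/s); the robot touches nothing.
It fails at once if a bystander is moved by more than 30 mm (distance of any of pans, canister, oil, skewers, jar, spatula, brush from where it was at the start of the episode above 0.03 m).
It also fails if it takes over 72 s, if anything falls off the work surface, if the arm or the gripper's body presses on something with over 40 N, if the wrist force passes 120 N, or if a joint passes its speed limit or range.

### The arm

A 6-joint arm with a two-finger parallel gripper is mounted at the origin on the work surface. World frame = base frame: x ahead of the robot, y to its left, z up, the work surface at z = 0. Lengths are in m, angles in rad, forces in N, time in s.
With the tool pointing down it reaches from about 0.35 to 0.975 m from the base axis. Payload 4.9 kg.
Tool frame: the origin (TCP) lies midway between the tips of the shut fingers; the grasp point (between the pads) lies 19 mm behind it; z points along the fingers, y is the direction in which the jaws open and shut (so a half turn about z gives the same grasp; the last joint's range is limited). The gripper opens to 85 mm and grips with 20 to 120 N. Pads are 22 mm wide; open, the fingers measure 114 mm over their backs; the gripper's body (76 mm by 85 mm) begins 54 mm behind the grasp point. The pads swing forward as they close: fully open they stand 13 mm farther back than shut.
Start: joints at [-0.119, 0.053, 1.613, -0, 1.476, -0.119], TCP at [0.625, 0, 0.231] pointing down, gripper open.
Joint ranges: [-3.01, 3.01], [-1.01, 2.22], [0.06, 2.58], [-1.02, 4.17], [0.09, 2.62], [-3.14, 3.14]. Speed limits (rad/s): [2.57, 2.57, 3.14, 3.14, 3.14, 3.14].

### API

Orientations are given as a rotation vector (axis times angle).
In Python, from station import ctrl gives the robot as it stands.
- The arm moves only by the tool jog_arm, never from a script. Its argument "steps" is a list of rows, each an object of numbers: "dx", "dy", "dz": the shift along the world's x, y, z in units of 60 mm (1.0 is 60 mm); "twist": the turn about the world's z in units of 10 degrees (1.0 is 10 degrees). A call has 1 to 5 rows; each row is the pose to reach, as a shift and turn from the pose measured when the call began; what a row does not reach only later rows make up. A row lasts 1/8 s, in which the tool goes at most 62.5 mm and 10.7 degrees, less where a joint would pass 70% of its speed; a pose out of reach is approached as far as the arm can. A call with a gripper value outside its range is refused whole. "gripper" is the closure in counts, from 0 (fully open) to 255 (shut), set as the call begins (left out, the last holds). The fingers move at their own pace and stop on an object; "newtons" is the grip in N (left out, the last holds). Time passes only in rows, so rows that repeat a pose let the fingers close. It gives the time, the measured TCP pose, the force and the opening at its end, in the units of the state.
- ctrl.get_obs(): the state, without advancing time (a new reading comes with each control period).
- ctrl.get_image(name): name is "scene" or "side" or "wrist"; returns a dict with "frame" (420x560x3 uint8, red, green, blue), "range_z" (420x560 float32, m along the optical axis (not along the pixel's ray), 0 where there is no reading), "fx", "fy", "cx", "cy" (pixels), "D" ([k1, k2, p1, p2, k3] as OpenCV has them; the pictures are not rectified), "extrinsics" (4x4, takes a point from camera to world coordinates). Camera axes: x right, y down, z forward; pixel columns grow to the right and rows downward; lengths in m; the calibration is good to about 2 mm. A picture is of the moment at which its call begins.
- ctrl.finish_job(): hands the job in, once; it reports no verdict.
The state is a dict: "t": time; "q": joint angles; "dq": joint speeds; "effort": joint torques, N m; "tool_pos": TCP position; "tool_rot": TCP orientation; "contact_force": force on the tool from outside, world axes, zero at the start; "wrist_torque": the same for the moment, N m; "opening": finger opening in m.
Only numpy, scipy, OpenCV 4.12 (cv2) and the standard library are available. Lean on these libraries where they do the work, as an engineer would, in place of code of your own. Each camera call takes 0.05 s, during which the arm holds its last target.

## Working session

There is one attempt and no reset: what is moved stays moved. The work goes in short steps, Python scripts to look and compute and a tool call to move; the robot and the scene stay as the last step left them, time stands still between calls to the robot, and variables do not carry over. Pictures are saved under pics/ and viewed, and the job is handed in when it is done.

Besides the shell and the picture viewer there is one more tool, called after "Request:" as name(argument=value, ...) on one line, values as JSON. jog_arm: Moves the arm, as the interface text tells. Its arguments: {"type":"object","properties":{"steps":{"type":"array"},"gripper":{"type":"number"},"newtons":{"type":"number"}},"required":["steps"]}

```bash
ls; mkdir -p pics
cat > h.py <<'E'
import numpy as np, cv2, pickle
from station import ctrl
def snap(n,tag):
    im=ctrl.get_image(n); pickle.dump(im,open(f'pics/{tag}.pkl','wb'))
    cv2.imwrite(f'pics/{tag}.png',im['frame'][:,:,::-1]); return im
def load(tag): return pickle.load(open(f'pics/{tag}.pkl','rb'))
def world(im):
    """HxWx3 world points"""
    K=np.array([[im['fx'],0,im['cx']],[0,im['fy'],im['cy']],[0,0,1]])
    h,w=im['range_z'].shape
    u,v=np.meshgrid(np.arange(w),np.arange(h))
    p=cv2.undistortPoints(np.stack([u,v],-1).reshape(-1,1,2).astype(np.float64),K,np.array(im['D'],float)).reshape(h,w,2)
    z=im['range_z'].astype(float)
    P=np.stack([p[...,0]*z,p[...,1]*z,z],-1)
    E=np.array(im['extrinsics']); W=P@E[:3,:3].T+E[:3,3]
    W[z==0]=np.nan
    return W
E
python3 - <<'E'
from h import *
for n in('scene','side','wrist'):
    im=snap(n,n+'0'); print(n,np.array(im['extrinsics'])[:3,3])
print(ctrl.get_obs())
E
```

```text
pics
scene [1.02322082 0.56352996 1.16818513]
side [-0.20003971 -0.69166904  0.74080219]
wrist [0.62579703 0.07803308 0.37228403]
{'t': 0.15, 'q': array([-1.18967428e-01,  5.32342711e-02,  1.61399743e+00, -3.02849007e-05,
        1.47602311e+00, -1.19017468e-01]), 'dq': array([ 0.00139109,  0.00071819, -0.00423677, -0.0017171 ,  0.00057905,
       -0.00056093]), 'effort': array([ 5.10442842e-04, -3.94241810e+01, -3.70721948e+01, -1.15854355e-04,
        4.61802789e-03,  5.00508997e-05]), 'tool_pos': array([6.24498171e-01, 7.22713399e-05, 2.30316182e-01]), 'tool_rot': array([-2.22047171e+00, -2.22058925e+00,  1.65051420e-03]), 'contact_force': array([-0.69024998,  0.72712158, -0.47360401]), 'wrist_torque': array([ 0.00988207,  0.0223354 , -0.00960047]), 'opening': 0.08535942793246849}
```

View pics/scene0.png

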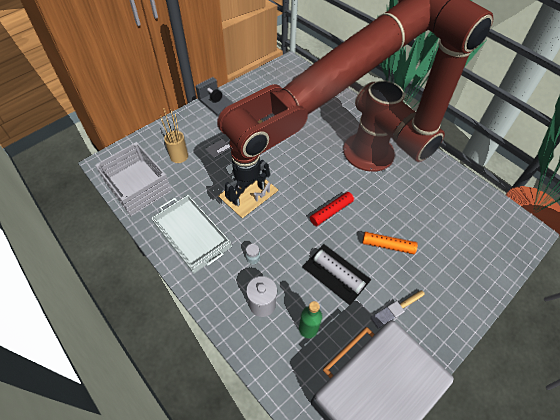

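View pics/side0.png

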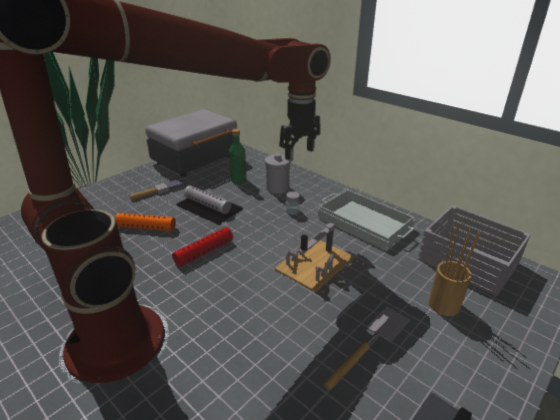

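View pics/wrist0.png

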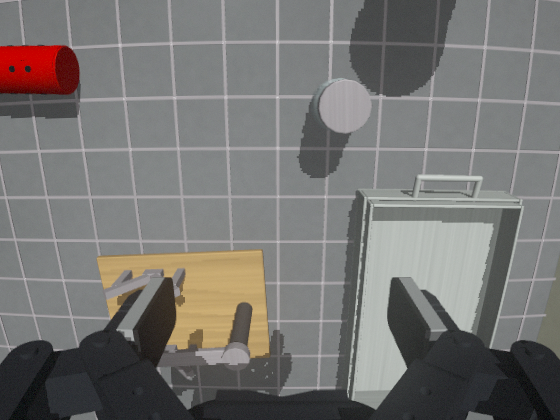

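Run:
```python
from h import *
im=load('side0');W=world(im)
cv2.imwrite('pics/sidec.png',cv2.resize(im['frame'][210:300,260:370,::-1],None,fx=7,fy=6.5,interpolation=cv2.INTER_CUBIC))
im=load('scene0')
cv2.imwrite('pics/scenec.png',cv2.resize(im['frame'][140:320,180:380,::-1],None,fx=4,fy=3.3,interpolation=cv2.INTER_CUBIC))
im=load('wrist0');W=world(im)
for u,v in [(110,262),(255,260),(262,340),(105,300),(240,312),(240,330),(237,352),(190,357),(152,276),(125,285),(178,280),(343,105),(40,65)]:
    print((u,v),np.round(W[v,u],4))
```

```text
(110, 262) [ 0.4364 -0.0971  0.0069]
(255, 260) [ 0.5971 -0.0931  0.0074]
(262, 340) [ 0.6028 -0.196   0.0078]
(105, 300) [ 4.186e-01 -1.499e-01 -4.000e-04]
(240, 312) [ 0.5812 -0.1447  0.0282]
(240, 330) [ 0.5844 -0.1454  0.0593]
(237, 352) [ 0.5853 -0.1444  0.0941]
(190, 357) [ 0.5404 -0.1543  0.09  ]
(152, 276) [ 0.4892 -0.1042  0.0247]
(125, 285) [ 0.4657 -0.1067  0.0403]
(178, 280) [ 0.5198 -0.1032  0.0347]
(343, 105) [0.6751 0.0696 0.0644]
(40, 65) [0.4138 0.1075 0.042 ]
```

View pics/sidec.png

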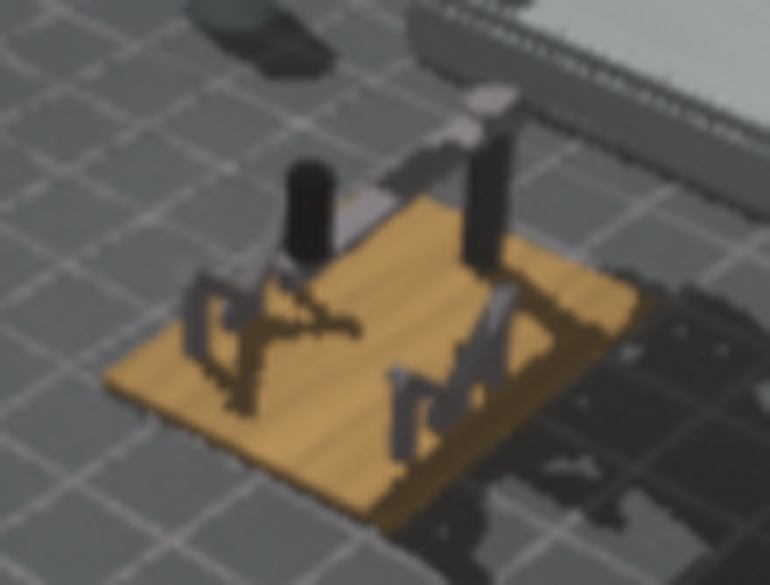

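View pics/scenec.png

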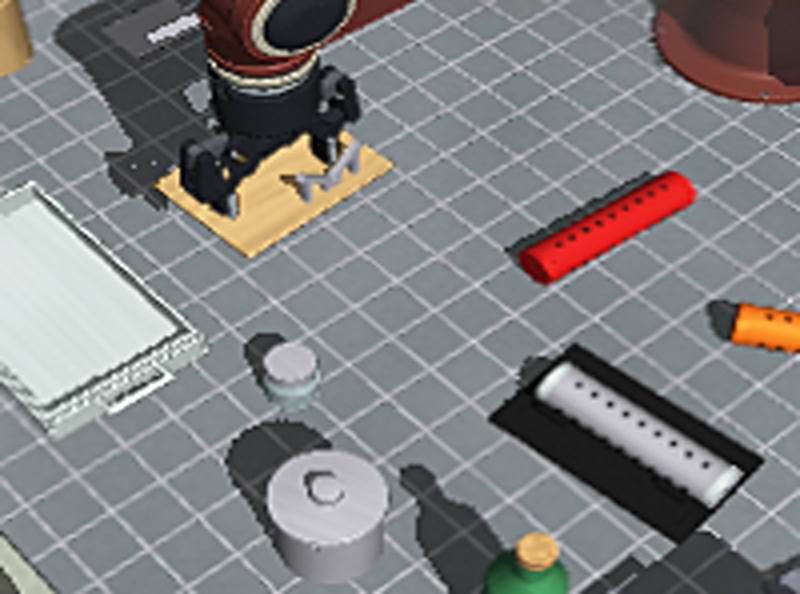

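Run:
```python
from h import *
def base(W):
    m=(abs(W[...,2]-.008)<.003)&(W[...,0]>.38)&(W[...,0]<.65)&(W[...,1]>-.28)&(W[...,1]<-.05)
    return m
for n in('side0','scene0','wrist0'):
    im=load(n);W=world(im)
    hsv=cv2.cvtColor(im['frame'],cv2.COLOR_RGB2HSV)
    m=base(W)&(hsv[...,1]>90)&(hsv[...,0]>8)&(hsv[...,0]<30)
    P=W[m][:,:2].astype(np.float32)
    print(n,m.sum(),cv2.minAreaRect(P*1000), np.median(W[m][:,2]))
im=load('side0');W=world(im)
reg=(W[...,0]>.40)&(W[...,0]<.65)&(W[...,1]>-.29)&(W[...,1]<-.07)
for lo,hi in((.093,.135),(.086,.0925),(.03,.0625)):
    m=reg&(W[...,2]>lo)&(W[...,2]<hi); vv,uu=np.nonzero(m)
    print(lo,m.sum()); 
    for i in range(0,len(vv),max(1,len(vv)//25)): print((uu[i],vv[i]),np.round(W[vv[i],uu[i]],3),im['frame'][vv[i],uu[i]])
im=load('scene0');W=world(im)
hsv=cv2.cvtColor(im['frame'],cv2.COLOR_RGB2HSV)
g=(W[...,2]>.035)&(W[...,2]<.056)&(W[...,0]>.4)&(W[...,0]<.8)&(W[...,1]>.1)&(W[...,1]<.45)&(hsv[...,1]<70)
n,l,s,c=cv2.connectedComponentsWithStats(g.astype(np.uint8))
for i in range(1,n):
  if s[i,4]>50:
    P=W[l==i];print(s[i],P.mean(0),cv2.minAreaRect((P[:,:2]*1000).astype(np.float32)),P[:,2].max())
```

```text
side0 1191 ((514.2742309570312, -159.70266723632812), (186.2568359375, 139.2488555908203), 2.229609727859497) 0.009723584400426644
scene0 574 ((515.5646362304688, -155.6943817138672), (184.92210388183594, 140.07241821289062), 2.2150309085845947) 0.007577818223849064
wrist0 9704 ((515.9458618164062, -155.60653686523438), (185.10244750976562, 139.41268920898438), 2.6274170875549316) 0.007541796421424607
0.093 196
(np.int64(327), np.int64(223)) [ 0.585 -0.142  0.096] [86 85 86]
(np.int64(326), np.int64(224)) [ 0.577 -0.144  0.097] [102 101 104]
(np.int64(333), np.int64(224)) [ 0.592 -0.157  0.096] [108 106 109]
(np.int64(331), np.int64(225)) [ 0.58  -0.159  0.099] [130 125 129]
(np.int64(328), np.int64(226)) [ 0.575 -0.152  0.096] [127 123 126]
(np.int64(326), np.int64(227)) [ 0.57  -0.149  0.093] [105 101 104]
(np.int64(333), np.int64(227)) [ 0.58  -0.166  0.096] [64 62 63]
(np.int64(324), np.int64(229)) [ 0.558 -0.152  0.094] [126 123 127]
(np.int64(320), np.int64(232)) [ 0.54  -0.152  0.094] [92 90 91]
(np.int64(305), np.int64(234)) [ 0.461 -0.163  0.134] [74 76 76]
(np.int64(305), n
[... 4643 characters left out ...]
11  0.034] [71 68 68]
(np.int64(325), np.int64(267)) [ 0.495 -0.208  0.03 ] [72 69 68]
(np.int64(316), np.int64(269)) [ 0.458 -0.207  0.046] [98 86 76]
(np.int64(317), np.int64(270)) [ 0.457 -0.211  0.045] [71 67 67]
(np.int64(319), np.int64(271)) [ 0.46  -0.216  0.043] [75 68 63]
(np.int64(316), np.int64(274)) [ 0.455 -0.21   0.033] [80 71 64]
[314 250  52  42 627] [0.50702691 0.30358188 0.04564047] ((504.645751953125, 300.8074035644531), (42.32332992553711, 178.277587890625), 7.313564777374268) 0.055137928438762085
[249 301  27  13  66] [0.7771752  0.23927049 0.04510365] ((774.1062622070312, 234.330810546875), (31.991188049316406, 80.07615661621094), 52.709835052490234) 0.05533457068750325
```

Run:
```python
from h import *
im=load('scene0');W=world(im)
for nm,u,v in [('oil',314,306),('oil body',308,322),('can',262,285),('jar',252,247),('skew',176,140),('skew base',178,158),('brush',388,315),('trivet corners',323,245),('t2',370,277),('t3',350,301),('t4',304,268),('spat',222,150)]:
    print(nm,np.round(W[v,u],3))
im=load('side0');W=world(im)
for nm,u,v in [('skew',450,280),('spat1',378,323),('spat2',330,383),('oil',237,165),('can',277,172)]:
    print(nm,np.round(W[v,u],3))
m=(W[...,2]>.015)&(W[...,0]>.4)&(W[...,0]<.8)&(W[...,1]>-.5)&(W[...,1]<-.22)
print('tall stuff to -y',m.sum(), np.nanmin(W[m],0) if m.any() else '',np.nanmax(W[m],0) if m.any() else '')
# hinge post/knob: circle fits
from scipy.optimize import least_squares
def circ(W,lo,hi,x0,y0,r,R):
    m=(W[...,2]>lo)&(W[...,2]<hi)&(np.hypot(W[...,0]-x0,W[...,1]-y0)<R)
    P=W[m][:,:2]
    f=least_squares(lambda c:np.hypot(P[:,0]-c[0],P[:,1]-c[1])-r,[x0,y0],loss='soft_l1',f_scale=.001)
    print(len(P),f.x,np.abs(f.fun).mean())
circ(W,.098,.127,.456,-.164,.009,.02)
```

```text
oil [0.703 0.366 0.199]
oil body [0.726 0.375 0.132]
can [0.751 0.208 0.133]
jar [0.672 0.062 0.066]
skew [ 0.591 -0.525  0.056]
skew base [ 0.629 -0.461  0.029]
brush [0.492 0.503 0.02 ]
trivet corners [0.462 0.189 0.005]
t2 [0.428 0.377 0.   ]
t3 [0.543 0.391 0.009]
t4 [0.573 0.211 0.008]
spat [ 0.458 -0.399  0.005]
skew [ 0.572 -0.5    0.112]
spat1 [ 0.444 -0.406  0.005]
spat2 [ 0.233 -0.424  0.019]
oil [0.681 0.341 0.079]
can [0.73  0.188 0.086]
tall stuff to -y 2600 [ 0.5698946  -0.49995322  0.01500662] [ 0.79997308 -0.22019369  0.23495015]
64 [ 0.45655873 -0.164653  ] 0.000947910591966978
```

Run:
```python
from h import *
for n in('side0','scene0'):
    W=world(load(n))
    m=(W[...,2]>.02)&(W[...,2]<.3)&(W[...,1]>-.45)&(W[...,1]<-.2)&(W[...,0]>.55)&(W[...,0]<1)
    P=W[m]; H,xe,ye=np.histogram2d(P[:,0],P[:,1],bins=[np.arange(.55,1.0,.05),np.arange(-.45,-.15,.05)]);print(n);print(np.round(xe,2),np.round(ye,2));print(H.astype(int))
```

```text
side0
[0.55 0.6  0.65 0.7  0.75 0.8  0.85 0.9  0.95] [-0.45 -0.4  -0.35 -0.3  -0.25 -0.2  -0.15]
[[  0   0   0   0   0   0]
 [  0   0   0   0   0   0]
 [  0   0   0   5   9   0]
 [366 398   0 148 125   0]
 [  0  58   3  90   1   0]
 [  0 117   0  68   1   0]
 [  3 222   0  42 108   0]
 [399 201   0   0   0   0]]
scene0
[0.55 0.6  0.65 0.7  0.75 0.8  0.85 0.9  0.95] [-0.45 -0.4  -0.35 -0.3  -0.25 -0.2  -0.15]
[[  0   0   0   0   0   0]
 [  0   0   0   0   0   0]
 [  0   0   0   0   0   0]
 [ 60 103   0  69  32   0]
 [  0 210   0  89   0   0]
 [  0 217   0  74   0   0]
 [  0 219   0  22  32   0]
 [ 37  84   0   0   0   0]]
```

Request:
jog_arm(steps=[{"dx":-0.55,"dy":-0.55,"twist":-1},{"dx":-1.1,"dy":-1.1,"twist":-2},{"dx":-1.65,"dy":-1.65,"twist":-3},{"dx":-2.2,"dy":-2.2,"twist":-4},{"dx":-2.8,"dy":-2.7,"twist":-5}], gripper=155, newtons=30)

```text
validation failed for argument at $.st...
```

Run:
```python
from h import *
from scipy.spatial.transform import Rotation as R
o=ctrl.get_obs();print(o['t'],o['tool_pos'],o['opening'],R.from_rotvec(o['tool_rot']).as_matrix()[:,1])
```

```text
0.15 [6.24498171e-01 7.22713399e-05 2.30316182e-01] 0.08535942793246849 [ 9.99998631e-01  5.30690689e-05 -1.65397274e-03]
```

Request:
jog_arm(steps=[{"dx":-0.55,"dy":-0.55,"dz":0.0,"twist":-1.0},{"dx":-1.1,"dy":-1.1,"dz":0.0,"twist":-2.0},{"dx":-1.65,"dy":-1.65,"dz":0.0,"twist":-3.0},{"dx":-2.2,"dy":-2.2,"dz":0.0,"twist":-4.0},{"dx":-2.8,"dy":-2.7,"dz":0.0,"twist":-5.0}], gripper=155, newtons=30)

```text
t: 0.78
tool_pos: [0.4552, -0.1628, 0.23]
tool_rot: [-2.954, -1.066, 0.001]
contact_force: [-0.2, -0.2, -0.0]
opening: 0.0335
```

Request:
jog_arm(steps=[{"dx":0.0,"dy":0.0,"dz":0.0,"twist":-1.0},{"dx":0.0,"dy":0.0,"dz":0.0,"twist":-2.0},{"dx":0.0,"dy":0.0,"dz":0.0,"twist":-3.0},{"dx":0.0,"dy":0.0,"dz":0.0,"twist":-3.6},{"dx":0.0,"dy":0.0,"dz":0.0,"twist":-3.6}])

```text
t: 1.4
tool_pos: [0.455, -0.1627, 0.2297]
tool_rot: [-3.138, -0.103, 0.001]
contact_force: [0.3, -0.1, -0.0]
opening: 0.0333
```

Run:
```python
from h import *
from scipy.spatial.transform import Rotation as R
im=snap('wrist','wrist1')
o=ctrl.get_obs();print(o['t'],o['tool_pos'],o['opening'],R.from_rotvec(o['tool_rot']).as_matrix()[:,1])
W=world(im)
im2=snap('scene','scene1'); W2=world(im2)
for n,w in(('w',W),('s',W2)):
    reg=(w[...,0]>.40)&(w[...,0]<.62)&(w[...,1]>-.23)&(w[...,1]<-.11)
    for lo,hi in((.125,.135),(.083,.0905),(.091,.098)):
        m=reg&(w[...,2]>lo)&(w[...,2]<hi)
        if m.sum()>5:
            P=w[m];print(n,lo,m.sum(),P.mean(0),P.min(0),P.max(0),cv2.minAreaRect((P[:,:2]*1000).astype(np.float32)))
```

```text
1.45 [ 0.45505136 -0.1626773   0.22973116] 0.03331926007545999 [ 0.06599116 -0.99781805 -0.00207652]
w 0.125 508 [ 0.45666128 -0.16416181  0.12911655] [ 0.44746603 -0.17312775  0.12501621] [ 0.46489607 -0.15524691  0.13127257] ((456.1402587890625, -164.1256103515625), (17.027191162109375, 17.215225219726562), 54.90654754638672)
w 0.083 3010 [ 0.51963629 -0.15883293  0.08930923] [ 0.45958939 -0.17115153  0.08475817] [ 0.57936683 -0.14131382  0.0904963 ] ((519.2459106445312, -157.85067749023438), (118.75994110107422, 24.256715774536133), 4.290573596954346)
w 0.091 1220 [ 0.57600431 -0.15374895  0.09345159] [ 0.4548197  -0.17283448  0.09101018] [ 0.59642119 -0.14056961  0.09797974] ((525.8955078125, -157.40280151367188), (141.43118286132812, 24.973400115966797), 4.323337554931641)
s 0.125 19 [ 0.45632197 -0.16338898  0.12850077] [ 0.44653598 -0.17402882  0.12548764] [ 0.46314028 -0.15612671  0.13327299] ((455.7149353027344, -164.1386260986328), (14.313798904418945, 14.506108283996582), 50.878238677978516)
s 0.083 101 [ 0.51929164 -0.15763855  0.08790031] [ 0.44231037 -0.17077516  0.083141  ] [ 0.59482546 -0.14162491  0.09049765] ((518.7899780273438, -158.43846130371094), (152.27049255371094, 20.487354278564453), 5.917778491973877)
s 0.091 64 [ 0.54406317 -0.15573254  0.0929781 ] [ 0.4515353  -0.16789282  0.0910464 ] [ 0.59471235 -0.14125229  0.0975767 ] ((523.9354858398438, -160.0092010498047), (143.63414001464844, 21.758506774902344), 6.728301048278809)
```

View pics/wrist1.png

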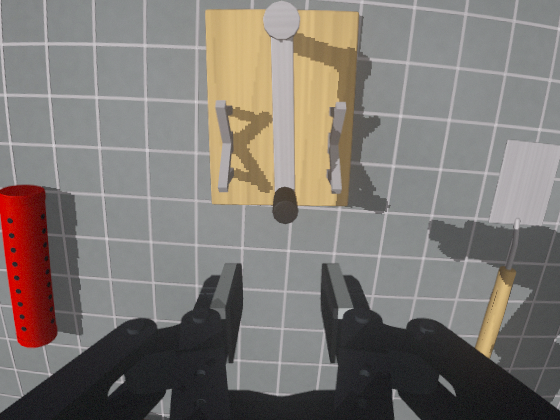

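Run:
```python
from h import *
im=load('wrist1');w=world(im)
m=(w[...,2]>.091)&(w[...,2]<.098)&(w[...,0]>.56)
print('hub',m.sum(),cv2.minEnclosingCircle((w[m][:,:2]*1000).astype(np.float32)))
s=[]
for a,b in((-.125,-.09),(-.23,-.19)):
    m=(w[...,2]>.03)&(w[...,2]<.064)&(w[...,1]>a)&(w[...,1]<b)&(w[...,0]>.42)&(w[...,0]<.56)
    P=w[m]; r=cv2.minAreaRect((P[:,:2]*1000).astype(np.float32));print(m.sum(),r,P[:,2].max())
    t=P[P[:,2]>.055]; print('tips',[ (t[t[:,0]<.488].mean(0)),(t[t[:,0]>.488].mean(0))])
hsv=cv2.cvtColor(im['frame'],cv2.COLOR_RGB2HSV)
m=(abs(w[...,2]-.008)<.003)&(hsv[...,1]>90)&(hsv[...,0]>8)&(hsv[...,0]<30)&(w[...,1]>-.28)&(w[...,0]>.38)
print('base',cv2.minAreaRect((w[m][:,:2]*1000).astype(np.float32)))
```

```text
hub 1130 ((581.9198608398438, -152.22265625), 14.501300811767578)
835 ((486.1887512207031, -108.10245513916016), (78.32474517822266, 8.451410293579102), 3.1889004707336426) 0.05826851458010013
tips [array([ 0.45243906, -0.10990632,  0.0561138 ]), array([ 0.52005729, -0.10638342,  0.05625239])]
839 ((490.9328918457031, -208.04519653320312), (78.64509582519531, 8.680024147033691), 3.6765522956848145) 0.058535906349514444
tips [array([ 0.45762661, -0.20989706,  0.05615867]), array([ 0.524884  , -0.20591824,  0.05623285])]
base ((515.9476318359375, -156.72415161132812), (184.34703063964844, 139.15072631835938), 2.895913600921631)
```

Request:
jog_arm(steps=[{"dx":0.02,"dy":-0.025,"dz":-0.7,"twist":0.1},{"dx":0.02,"dy":-0.025,"dz":-1.4,"twist":0.1},{"dx":0.02,"dy":-0.025,"dz":-1.9,"twist":0.1},{"dx":0.02,"dy":-0.025,"dz":-2.2,"twist":0.1},{"dx":0.02,"dy":-0.025,"dz":-2.2,"twist":0.1}])

```text
t: 2.12
tool_pos: [0.4556, -0.1638, 0.0966]
tool_rot: [-3.135, -0.131, 0.004]
contact_force: [-0.8, 0.4, -0.3]
opening: 0.0332
```

Run:
```python
from h import *
from scipy.spatial.transform import Rotation as R
o=ctrl.get_obs();print(o['t'],o['tool_pos'],o['opening'],R.from_rotvec(o['tool_rot']).as_matrix()[:,1],o['contact_force'])
h=np.array([.583,-.153]);p=o['tool_pos'][:2]
for d in range(0,95,6):
    psi=.088+np.radians(d);t=h+.128*np.array([-np.cos(psi),-np.sin(psi)])
    print(d,np.round((t-p)/.06,2))
```

```text
2.125 [ 0.45555859 -0.16379667  0.09663028] 0.03318818083437505 [ 0.08370332 -0.9964847  -0.0034631 ] [-0.78351041  0.38301714 -0.31064805]
0 [-0.   -0.01]
6 [ 0.03 -0.23]
12 [ 0.08 -0.45]
18 [ 0.16 -0.66]
24 [ 0.26 -0.86]
30 [ 0.38 -1.04]
36 [ 0.52 -1.22]
42 [ 0.67 -1.38]
48 [ 0.84 -1.52]
54 [ 1.03 -1.65]
60 [ 1.22 -1.75]
66 [ 1.43 -1.84]
72 [ 1.65 -1.9 ]
78 [ 1.87 -1.94]
84 [ 2.09 -1.95]
90 [ 2.31 -1.95]
```

Request:
jog_arm(steps=[{"dx":0.03,"dy":-0.23,"dz":0.0,"twist":0.6},{"dx":0.08,"dy":-0.45,"dz":0.0,"twist":1.2},{"dx":0.16,"dy":-0.66,"dz":0.0,"twist":1.8},{"dx":0.26,"dy":-0.86,"dz":0.0,"twist":2.4},{"dx":0.38,"dy":-1.04,"dz":0.0,"twist":3.0}])

```text
t: 2.75
tool_pos: [0.4795, -0.2272, 0.0987]
tool_rot: [-2.996, -0.945, 0.003]
contact_force: [0.2, 0.8, 0.3]
opening: 0.0337
```

Run:
```python
from h import *
o=ctrl.get_obs()
h=np.array([.583,-.153]);p=o['tool_pos'][:2];print(o['contact_force'],p)
for d in range(36,94,6):
    psi=.088+np.radians(d);t=h+.128*np.array([-np.cos(psi),-np.sin(psi)])
    print(d,np.round((t-p)/.06,2))
```

```text
[0.17921508 0.84793235 0.33153346] [ 0.47952405 -0.22724353]
36 [ 0.12 -0.16]
42 [ 0.27 -0.32]
48 [ 0.44 -0.47]
54 [ 0.63 -0.59]
60 [ 0.82 -0.7 ]
66 [ 1.03 -0.78]
72 [ 1.25 -0.84]
78 [ 1.47 -0.88]
84 [ 1.69 -0.9 ]
90 [ 1.91 -0.89]
```

Request:
jog_arm(steps=[{"dx":0.12,"dy":-0.16,"dz":0.0,"twist":0.6},{"dx":0.27,"dy":-0.32,"dz":0.0,"twist":1.2},{"dx":0.44,"dy":-0.47,"dz":0.0,"twist":1.8},{"dx":0.63,"dy":-0.59,"dz":0.0,"twist":2.4},{"dx":0.82,"dy":-0.7,"dz":0.0,"twist":3.0}])

```text
t: 3.38
tool_pos: [0.5301, -0.2701, 0.1008]
tool_rot: [2.644, 1.692, -0.001]
contact_force: [-0.9, 0.7, 0.6]
opening: 0.0333
```

Run:
```python
from h import *
o=ctrl.get_obs()
h=np.array([.583,-.153]);p=o['tool_pos'][:2];print(o['contact_force'],p)
for d in range(66,94,6):
    psi=.088+np.radians(d);t=h+.128*np.array([-np.cos(psi),-np.sin(psi)])
    print(d,np.round((t-p)/.06,2))
```

```text
[-0.90771487  0.70543738  0.61717684] [ 0.53012626 -0.27013213]
66 [ 0.19 -0.07]
72 [ 0.4  -0.13]
78 [ 0.62 -0.17]
84 [ 0.85 -0.18]
90 [ 1.07 -0.17]
```

Request:
jog_arm(steps=[{"dx":0.19,"dy":-0.07,"dz":0.0,"twist":0.6},{"dx":0.4,"dy":-0.13,"dz":0.0,"twist":1.2},{"dx":0.62,"dy":-0.17,"dz":0.0,"twist":1.8},{"dx":0.85,"dy":-0.18,"dz":0.0,"twist":2.4},{"dx":1.07,"dy":-0.17,"dz":0.0,"twist":3.0}])

```text
t: 4.0
tool_pos: [0.5958, -0.2812, 0.1031]
tool_rot: [2.11, 2.32, 0.0]
contact_force: [-0.0, -0.3, -0.6]
opening: 0.0335
```

Request:
jog_arm(steps=[{"dx":0.0,"dy":0.0,"dz":0.0,"twist":0.0},{"dx":0.0,"dy":0.0,"dz":0.0,"twist":0.0}])

```text
t: 4.25
tool_pos: [0.5963, -0.2816, 0.1045]
tool_rot: [2.11, 2.318, 0.001]
contact_force: [-0.3, -0.5, -0.2]
opening: 0.0339
```

Run:
```python
from h import *
im=snap('side','side2');W=world(im)
o=ctrl.get_obs();print(o['t'],o['tool_pos'],o['contact_force'])
cv2.imwrite('pics/side2c.png',cv2.resize(im['frame'][180:320,240:400,::-1],None,fx=5,fy=4.2,interpolation=cv2.INTER_CUBIC))
```

```text
4.3 [ 0.59595061 -0.2814756   0.10408925] [ 0.65925203  0.2969355  -0.81421015]
```

View pics/side2c.png

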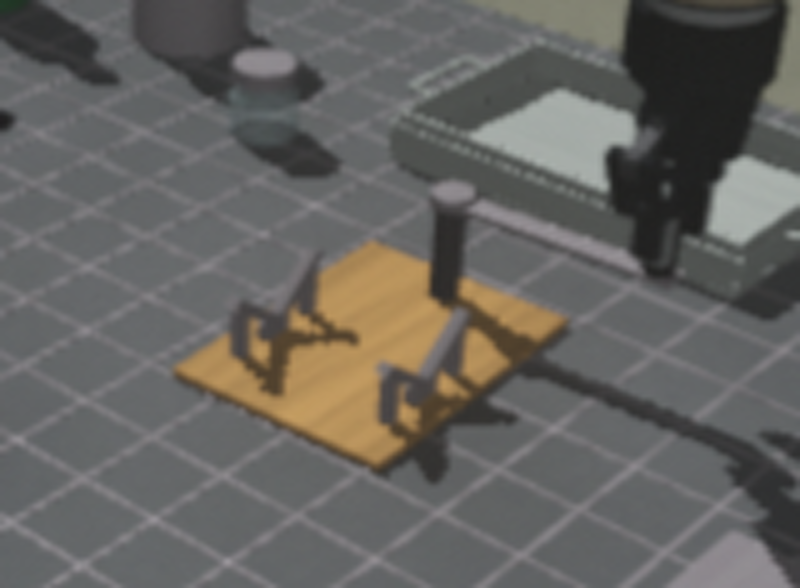

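Request:
jog_arm(steps=[{"dx":0.0,"dy":0.0,"dz":0.8,"twist":0.0},{"dx":0.0,"dy":0.1,"dz":1.6,"twist":0.0},{"dx":-0.3,"dy":1.1,"dz":1.8,"twist":0.0},{"dx":-0.6,"dy":2.1,"dz":2.0,"twist":0.0},{"dx":-0.8,"dy":3.1,"dz":2.0,"twist":0.0}], gripper=0)

```text
t: 4.92
tool_pos: [0.5477, -0.0956, 0.2259]
tool_rot: [2.111, 2.314, 0.003]
contact_force: [1.1, 0.8, 0.1]
opening: 0.0852
```

Request:
jog_arm(steps=[{"dx":-0.1,"dy":1.0,"dz":0.0,"twist":0.0},{"dx":-0.2,"dy":2.0,"dz":0.0,"twist":0.0},{"dx":-0.4,"dy":3.0,"dz":0.0,"twist":0.0},{"dx":-0.5,"dy":4.0,"dz":0.0,"twist":0.0},{"dx":-0.6,"dy":4.6,"dz":0.0,"twist":0.0}])

```text
t: 5.55
tool_pos: [0.5107, 0.1826, 0.2263]
tool_rot: [2.11, 2.315, 0.004]
contact_force: [0.7, -0.9, 0.5]
opening: 0.0854
```

Request:
jog_arm(steps=[{"dx":0.0,"dy":0.0,"dz":0.0,"twist":0.0}])

```text
t: 5.68
tool_pos: [0.5098, 0.1844, 0.2264]
tool_rot: [2.106, 2.318, 0.004]
contact_force: [0.1, -0.4, -0.1]
opening: 0.0853
```

Run:
```python
from h import *
from scipy.spatial.transform import Rotation as R
im=snap('wrist','wrist3');w=world(im)
o=ctrl.get_obs();y=R.from_rotvec(o['tool_rot']).as_matrix()[:,1];print(o['t'],o['tool_pos'],o['opening'],y,np.degrees(np.arctan2(y[1],y[0])))
hsv=cv2.cvtColor(im['frame'],cv2.COLOR_RGB2HSV)
for lo in(.03,.04,.045):
    m=(w[...,2]>lo)&(w[...,2]<.054)&(w[...,0]>.4)&(w[...,0]<.62)&(w[...,1]>.17)&(w[...,1]<.42)&(hsv[...,1]<80)
    P=w[m];print(m.sum(),P.mean(0),cv2.minAreaRect((P[:,:2]*1000).astype(np.float32)),P[:,2].max())
m=(w[...,2]>.002)&(w[...,2]<.010)&(w[...,0]>.4)&(w[...,0]<.62)&(w[...,1]>.15)&(w[...,1]<.42)&(hsv[...,2]<60)
print('trivet',m.sum(),cv2.minAreaRect((w[m][:,:2]*1000).astype(np.float32)))
```

```text
5.725 [0.5101779  0.18336544 0.22647392] 0.08557012309011078 [0.99551107 0.09422745 0.00888199] 5.4070704115627874
7619 [0.50578497 0.27542334 0.04509046] ((506.08233642578125, 274.79541015625), (44.19486618041992, 126.93225860595703), 7.019732475280762) 0.0517906756494001
6442 [0.506077   0.27522199 0.04663894] ((506.814208984375, 273.6278076171875), (37.82048034667969, 124.2517318725586), 6.76839017868042) 0.0517906756494001
4704 [0.50613582 0.27494133 0.04798694] ((506.60284423828125, 272.97760009765625), (30.336523056030273, 123.31024169921875), 7.764172077178955) 0.0517906756494001
trivet 2280 ((506.42462158203125, 269.5508117675781), (118.62019348144531, 150.53273010253906), 6.413140773773193)
```

View pics/wrist3.png

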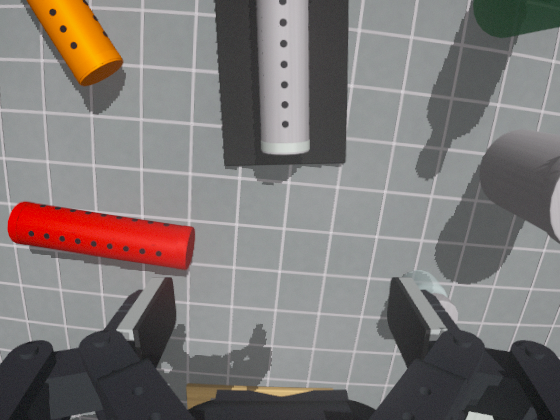

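Request:
jog_arm(steps=[{"dx":-0.05,"dy":0.98,"dz":0.0,"twist":0.15},{"dx":-0.1,"dy":1.96,"dz":-0.5,"twist":0.15},{"dx":-0.1,"dy":1.96,"dz":-1.3,"twist":0.15},{"dx":-0.1,"dy":1.96,"dz":-2.0,"twist":0.15},{"dx":-0.1,"dy":1.96,"dz":-2.0,"twist":0.15}])

```text
t: 6.35
tool_pos: [0.5017, 0.2984, 0.1021]
tool_rot: [2.081, 2.344, -0.009]
contact_force: [-0.5, -0.4, 0.0]
opening: 0.0856
```

Run:
```python
from h import *
from scipy.spatial.transform import Rotation as R
im=snap('wrist','wrist4');w=world(im)
o=ctrl.get_obs();y=R.from_rotvec(o['tool_rot']).as_matrix()[:,1];print(o['t'],o['tool_pos'],o['opening'],y,np.degrees(np.arctan2(y[1],y[0])))
for n in ('wrist','scene'):
    if n=='scene': im=snap('scene','scene4');w=world(im)
    hsv=cv2.cvtColor(im['frame'],cv2.COLOR_RGB2HSV)
    m=(w[...,2]>.035)&(w[...,2]<.056)&(w[...,0]>.4)&(w[...,0]<.6)&(w[...,1]>.17)&(w[...,1]<.42)&(hsv[...,1]<80)&(hsv[...,2]>80)
    P=w[m];print(m.sum(),P.mean(0),cv2.minAreaRect((P[:,:2]*1000).astype(np.float32)),P[:,2].max())
```

```text
6.4 [0.5036898  0.29933666 0.10534155] 0.0855221302173054 [0.99294817 0.11840848 0.00577673] 6.800374081178227
20411 [0.50159719 0.31305616 0.04576786] ((502.8218078613281, 300.8289794921875), (42.17245101928711, 180.76150512695312), 6.749469757080078) 0.052288089656338466
504 [0.50724782 0.3096659  0.04522497] ((503.6020202636719, 300.1802673339844), (41.654396057128906, 178.7129669189453), 6.188702583312988) 0.055349609016495105
```

View pics/wrist4.png

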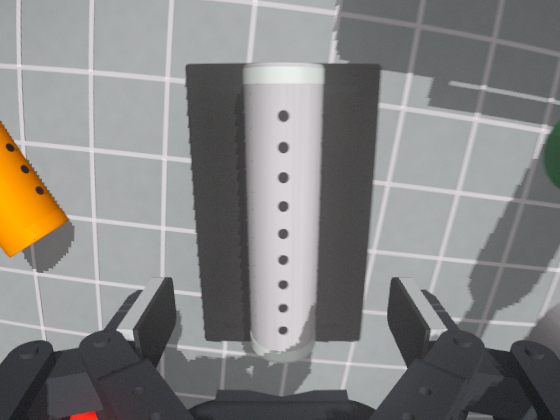

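Request:
jog_arm(steps=[{"dx":0.0,"dy":0.02,"dz":-0.7,"twist":0.0},{"dx":0.0,"dy":0.02,"dz":-1.2,"twist":0.0},{"dx":0.0,"dy":0.02,"dz":-1.5,"twist":0.0},{"dx":0.0,"dy":0.02,"dz":-1.58,"twist":0.0},{"dx":0.0,"dy":0.02,"dz":-1.58,"twist":0.0}])

```text
t: 7.08
tool_pos: [0.5062, 0.3017, 0.0142]
tool_rot: [2.078, 2.34, 0.009]
contact_force: [0.1, -0.5, 0.7]
opening: 0.0855
```

Request:
jog_arm(steps=[{"dx":-0.03,"dy":0.0,"dz":-0.07,"twist":0.0},{"dx":-0.03,"dy":0.0,"dz":-0.07,"twist":0.0}])

```text
t: 7.32
tool_pos: [0.5048, 0.3018, 0.0107]
tool_rot: [2.078, 2.34, 0.01]
contact_force: [0.3, -0.2, 0.5]
opening: 0.0851
```

Request:
jog_arm(steps=[{"dx":0.0,"dy":0.0,"dz":0.0,"twist":0.0},{"dx":0.0,"dy":0.0,"dz":0.0,"twist":0.0},{"dx":0.0,"dy":0.0,"dz":0.0,"twist":0.0},{"dx":0.0,"dy":0.0,"dz":0.0,"twist":0.0},{"dx":0.0,"dy":0.0,"dz":0.0,"twist":0.0}], gripper=255, newtons=40)

```text
t: 7.95
tool_pos: [0.5033, 0.3018, 0.0111]
tool_rot: [2.079, 2.342, 0.005]
contact_force: [-6.2, -1.9, 7.3]
opening: 0.0428
```

Request:
jog_arm(steps=[{"dx":0.0,"dy":0.0,"dz":0.3,"twist":0.0},{"dx":0.0,"dy":0.0,"dz":0.9,"twist":0.0},{"dx":0.0,"dy":0.0,"dz":1.6,"twist":0.0},{"dx":0.0,"dy":0.0,"dz":2.4,"twist":0.0},{"dx":0.0,"dy":0.0,"dz":2.4,"twist":0.0}])

```text
t: 8.57
tool_pos: [0.5064, 0.3031, 0.161]
tool_rot: [2.076, 2.338, 0.021]
contact_force: [0.7, -0.2, -4.0]
opening: 0.0427
```

Run:
```python
from h import *
im=snap('wrist','wrist5');w=world(im)
o=ctrl.get_obs();print(o['t'],o['tool_pos'],o['opening'],o['contact_force'])
hsv=cv2.cvtColor(im['frame'],cv2.COLOR_RGB2HSV)
m=(w[...,2]>.14)&(w[...,2]<.2)&(w[...,0]>.4)&(w[...,0]<.6)&(w[...,1]>.17)&(w[...,1]<.42)&(hsv[...,2]>80)
P=w[m];print(m.sum(),P.mean(0),cv2.minAreaRect((P[:,:2]*1000).astype(np.float32)),np.percentile(P[:,2],99))
```

```text
8.625 [0.50446019 0.30220417 0.15734356] 0.04285066256851803 [ 0.37828161 -0.35670031 -4.76314011]
40629 [0.50236511 0.34243571 0.19526165] ((502.9989013671875, 328.17205810546875), (70.5507583618164, 129.89649963378906), 10.53979206085205) 0.19985997140135603
```

View pics/wrist5.png

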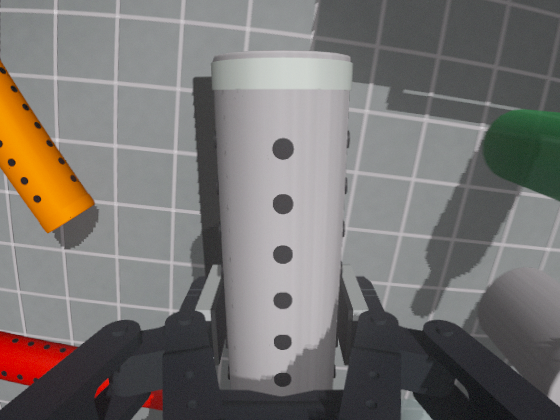

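Run:
```python
from h import *
w=world(load('wrist5'))
for v in range(60,380,40): print(v,np.round(w[v,260:300:13],4)[:, :].mean(0))
```

```text
60 [0.496175 0.389    0.2     ]
100 [0.497425 0.37885  0.198925]
140 [0.498675 0.3681   0.1986  ]
180 [0.500025 0.356825 0.19875 ]
220 [0.501425 0.344825 0.19885 ]
260 [0.502975 0.33175  0.1985  ]
300 [0.504575 0.31785  0.1987  ]
340 [0.506375 0.3024   0.198575]
```

Request:
jog_arm(steps=[{"dx":-0.05,"dy":-0.8,"dz":0.0,"twist":-0.1},{"dx":-0.1,"dy":-1.7,"dz":0.0,"twist":-0.2},{"dx":-0.15,"dy":-2.6,"dz":0.0,"twist":-0.3},{"dx":-0.2,"dy":-3.5,"dz":0.0,"twist":-0.4},{"dx":-0.25,"dy":-4.4,"dz":0.0,"twist":-0.4}])

```text
t: 9.25
tool_pos: [0.4872, 0.0367, 0.154]
tool_rot: [2.161, 2.269, 0.006]
contact_force: [1.5, -0.3, -4.2]
opening: 0.0429
```

Request:
jog_arm(steps=[{"dx":0.0,"dy":-0.9,"dz":0.0,"twist":0.0},{"dx":0.0,"dy":-1.8,"dz":0.0,"twist":0.0},{"dx":0.0,"dy":-2.6,"dz":0.0,"twist":0.0},{"dx":0.0,"dy":-3.2,"dz":0.0,"twist":0.0},{"dx":0.0,"dy":-3.2,"dz":0.0,"twist":0.0}])

```text
t: 9.88
tool_pos: [0.4853, -0.1567, 0.151]
tool_rot: [2.168, 2.268, 0.003]
contact_force: [0.8, 0.0, -5.0]
opening: 0.0427
```

```bash
cat > st.py <<'E'
from h import *
from scipy.spatial.transform import Rotation as R
def st():
    o=ctrl.get_obs();y=R.from_rotvec(o['tool_rot']).as_matrix()[:,1];print(o['t'],o['tool_pos'],o['opening'],'yaw',np.degrees(np.arctan2(y[1],y[0])),'tilt',y[2],o['contact_force']);return o
E
python3 -c "
from st import *
st();snap('side','side6');snap('wrist','wrist6');snap('scene','scene6');st()"
```

```text
9.875 [ 0.48531283 -0.1567437   0.15097789] 0.04265404027951072 yaw 2.583052986403624 tilt 0.003849024213926879 [ 0.76601941  0.00636847 -5.00324219]
10.025 [ 0.48598628 -0.15425987  0.1518972 ] 0.04288913649347073 yaw 2.816735906554038 tilt 0.005209528114533589 [ 0.43246491  0.58361901 -4.42311208]
```

Request:
jog_arm(steps=[{"dx":0.045,"dy":-0.04,"dz":-0.6,"twist":0.0},{"dx":0.045,"dy":-0.04,"dz":-1.1,"twist":0.0},{"dx":0.045,"dy":-0.04,"dz":-1.4,"twist":0.0},{"dx":0.045,"dy":-0.04,"dz":-1.5,"twist":0.0},{"dx":0.045,"dy":-0.04,"dz":-1.5,"twist":0.0}])

```text
t: 10.65
tool_pos: [0.489, -0.1565, 0.0622]
tool_rot: [2.162, 2.272, 0.005]
contact_force: [-0.4, 0.7, -4.8]
opening: 0.0431
```

Run:
```python
from st import *
st();im=snap('side','side7');st()
cv2.imwrite('pics/side7c.png',cv2.resize(im['frame'][180:320,220:380,::-1],None,fx=5,fy=4.2,interpolation=cv2.INTER_CUBIC))
w=world(snap('wrist','wrist7'));m=(w[...,2]>.09)&(w[...,2]<.11)&(w[...,1]>-.16)&(w[...,1]<0)&(abs(w[...,0]-.487)<.03)
P=w[m];print(np.percentile(P[:,2],99),cv2.minAreaRect((P[:,:2]*1000).astype(np.float32)))
```

```text
10.65 [ 0.48902817 -0.1564885   0.06222333] 0.0431346958831403 yaw 2.8463720972143065 tilt 0.005581029774992462 [-0.38371782  0.70595452 -4.78085218]
10.7 [ 0.4895224  -0.15682022  0.06292673] 0.04304501085170089 yaw 2.836024161620866 tilt 0.006802123651078254 [-0.30363486 -0.39316931 -4.15669082]
0.10536860442260576 ((486.9962463378906, -113.33782958984375), (93.32195281982422, 59.982391357421875), 89.9990005493164)
```

View pics/side7c.png

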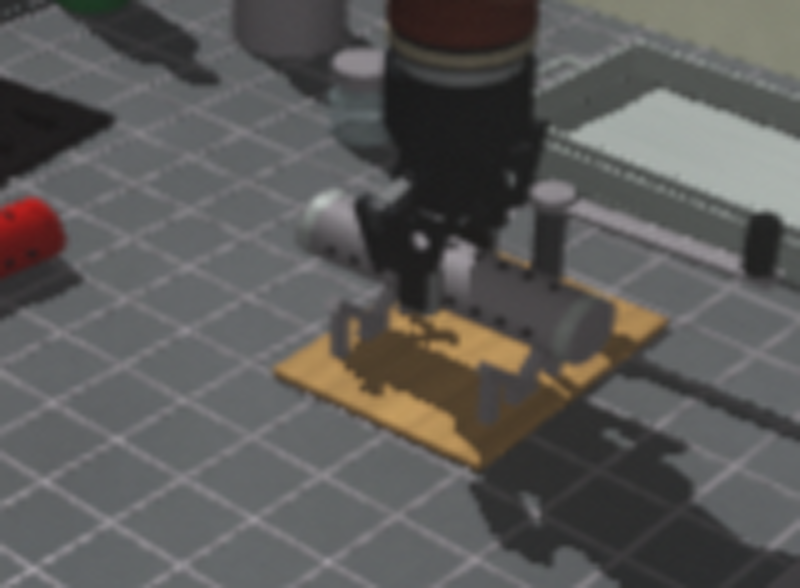

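View pics/wrist7.png

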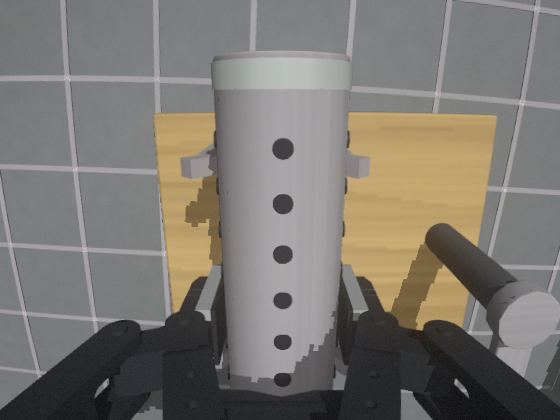

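Request:
jog_arm(steps=[{"dx":0.0,"dy":0.0,"dz":-0.15,"twist":0.0},{"dx":0.0,"dy":0.0,"dz":-0.28,"twist":0.0},{"dx":0.0,"dy":0.0,"dz":-0.38,"twist":0.0},{"dx":0.0,"dy":0.0,"dz":-0.42,"twist":0.0},{"dx":0.0,"dy":0.0,"dz":-0.42,"twist":0.0}])

```text
t: 11.38
tool_pos: [0.4892, -0.157, 0.0399]
tool_rot: [2.163, 2.273, 0.003]
contact_force: [-10.1, 3.5, 12.4]
opening: 0.0428
```

Request:
jog_arm(steps=[{"dx":-0.02,"dy":0.0,"dz":0.0,"twist":0.0},{"dx":-0.04,"dy":0.0,"dz":0.0,"twist":0.0},{"dx":-0.04,"dy":0.0,"dz":0.0,"twist":0.0}])

```text
t: 11.75
tool_pos: [0.4864, -0.1568, 0.0392]
tool_rot: [2.164, 2.274, 0.003]
contact_force: [0.9, 0.5, -4.7]
opening: 0.0426
```

Run:
```python
from st import *
st();w=world(snap('wrist','wrist8'));st()
for v in range(60,380,40): print(v,np.round(w[v,260:300:13],4).mean(0))
```

```text
11.75 [ 0.48635031 -0.15677722  0.0391689 ] 0.04256037973281282 yaw 2.8415098889169395 tilt 0.003397223260481346 [ 0.8993977   0.53225737 -4.66720618]
11.8 [ 0.48643403 -0.15682349  0.03925538] 0.042974334043296945 yaw 2.840940112986622 tilt 0.0034702411713204533 [ 0.07315715 -0.61917556 -4.6689443 ]
60 [ 0.4827   -0.07035   0.078575]
100 [ 0.483225 -0.08055   0.077075]
140 [ 0.4837   -0.0913    0.077475]
180 [ 0.48425 -0.10275  0.07685]
220 [ 0.48485  -0.114775  0.0771  ]
260 [ 0.485475 -0.1276    0.077425]
300 [ 0.48615  -0.141825  0.07705 ]
340 [ 0.48685 -0.15735  0.0769 ]
```

Request:
jog_arm(steps=[{"dx":0.0,"dy":0.0,"dz":-0.02,"twist":0.0},{"dx":0.0,"dy":0.0,"dz":-0.035,"twist":0.0},{"dx":0.0,"dy":0.0,"dz":-0.035,"twist":0.0}])

```text
t: 12.18
tool_pos: [0.487, -0.157, 0.038]
tool_rot: [2.163, 2.273, 0.004]
contact_force: [-0.4, 1.7, 2.0]
opening: 0.043
```

Request:
jog_arm(steps=[{"dx":0.0,"dy":0.0,"dz":-0.01,"twist":0.0},{"dx":0.0,"dy":0.0,"dz":-0.015,"twist":0.0},{"dx":0.0,"dy":0.0,"dz":-0.015,"twist":0.0},{"dx":0.0,"dy":0.0,"dz":-0.015,"twist":0.0},{"dx":0.0,"dy":0.0,"dz":-0.015,"twist":0.0}])

```text
t: 12.8
tool_pos: [0.4871, -0.157, 0.0379]
tool_rot: [2.163, 2.274, 0.003]
contact_force: [-3.6, 2.6, 7.0]
opening: 0.0429
```

Run:
```python
from st import *
st();im=snap('side','side9');w=world(snap('wrist','wrist9'));st()
for v in range(100,380,80): print(v,np.round(w[v,260:300:13],4).mean(0))
cv2.imwrite('pics/side9c.png',cv2.resize(im['frame'][180:320,220:380,::-1],None,fx=5,fy=4.2,interpolation=cv2.INTER_CUBIC))
```

```text
12.8 [ 0.48707416 -0.15702464  0.03791348] 0.04294061964745891 yaw 2.8695277189668027 tilt 0.003957114855767301 [-3.57150223  2.60093886  6.96972838]
12.9 [ 0.48709888 -0.15703392  0.03792257] 0.043064288838422 yaw 2.868843930873883 tilt 0.00402008571308626 [-4.24318065  2.63151067  7.36929069]
100 [ 0.48385  -0.080725  0.07665 ]
180 [ 0.48495  -0.102825  0.076125]
260 [ 0.486175 -0.128175  0.0753  ]
340 [ 0.487575 -0.157525  0.075675]
```

View pics/side9c.png

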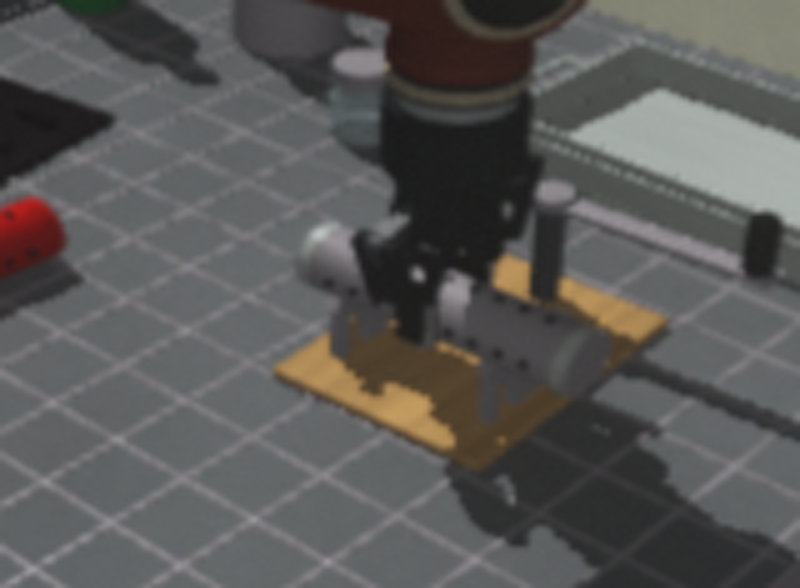

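Request:
jog_arm(steps=[{"dx":-0.01,"dy":0.0,"dz":0.0,"twist":0.0},{"dx":-0.01,"dy":0.0,"dz":0.0,"twist":0.0},{"dx":-0.01,"dy":0.0,"dz":0.0,"twist":0.0},{"dx":-0.01,"dy":0.0,"dz":0.0,"twist":0.0}])

```text
t: 13.4
tool_pos: [0.487, -0.157, 0.038]
tool_rot: [2.162, 2.273, 0.005]
contact_force: [2.8, 2.0, -0.3]
opening: 0.0428
```

Request:
jog_arm(steps=[{"dx":0.0,"dy":0.0,"dz":0.0,"twist":0.0},{"dx":0.0,"dy":0.0,"dz":0.0,"twist":0.0},{"dx":0.0,"dy":0.0,"dz":0.0,"twist":0.0},{"dx":0.0,"dy":0.0,"dz":0.0,"twist":0.0}], gripper=0)

```text
t: 13.9
tool_pos: [0.4869, -0.1571, 0.038]
tool_rot: [2.162, 2.273, 0.004]
contact_force: [-0.3, 0.7, 0.0]
opening: 0.0851
```

Request:
jog_arm(steps=[{"dx":0.0,"dy":0.0,"dz":0.3,"twist":0.0},{"dx":0.0,"dy":0.0,"dz":0.8,"twist":0.0},{"dx":0.0,"dy":0.0,"dz":1.6,"twist":0.0},{"dx":0.0,"dy":0.0,"dz":2.4,"twist":0.0},{"dx":0.0,"dy":0.0,"dz":3.2,"twist":0.0}])

```text
t: 14.52
tool_pos: [0.4868, -0.1571, 0.2332]
tool_rot: [2.161, 2.271, 0.005]
contact_force: [1.1, -0.5, 0.3]
opening: 0.0855
```

Run:
```python
from st import *
st();snap('side','side10');im=snap('wrist','wrist10');w=world(im);st()
m=(w[...,2]>.06)&(w[...,2]<.084)&(w[...,0]>.45)&(w[...,0]<.53)&(w[...,1]>-.27)&(w[...,1]<-.05)
P=w[m];print(m.sum(),cv2.minAreaRect((P[:,:2]*1000).astype(np.float32)),np.percentile(P[:,2],98))
```

```text
14.525 [ 0.48683665 -0.15709924  0.23319549] 0.08547353943376722 yaw 2.857694641448331 tilt 0.006770452913287227 [ 1.10358385 -0.49236311  0.34078298]
14.625 [ 0.49007983 -0.15865571  0.23910912] 0.08535620037017809 yaw 2.8668769032729777 tilt 0.01749198600189457 [1.35049239 0.80368697 0.94245081]
9571 ((488.37664794921875, -158.23214721679688), (43.155635833740234, 180.46347045898438), 2.790609121322632) 0.07726732308907872
```

View pics/wrist10.png

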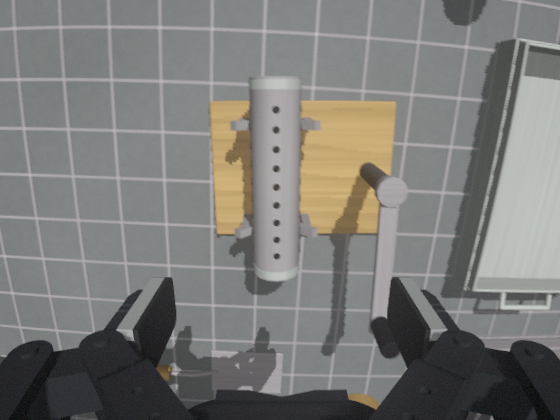

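View pics/side10.png

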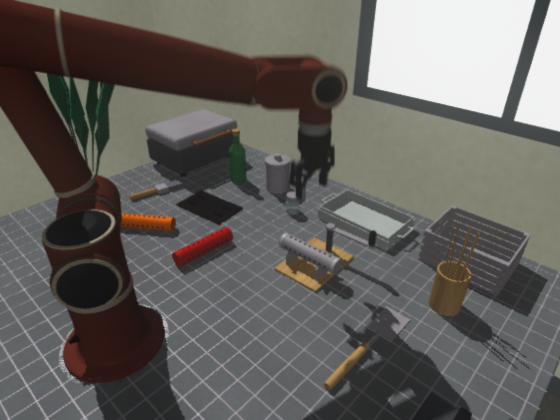

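Run:
```python
from st import *
for n in('wrist10','side10'):
    w=world(load(n))
    m=(w[...,2]>.1)&(w[...,2]<.134)&(abs(w[...,0]-.588)<.03)&(abs(w[...,1]+.281)<.03)
    P=w[m];print(n,m.sum(),P.mean(0) if m.sum() else '',P.min(0),P.max(0))
    m=(w[...,2]>.086)&(w[...,2]<.092)&(w[...,1]>-.26)&(w[...,1]<-.18)&(abs(w[...,0]-.59)<.03)
    P=w[m];print(n,m.sum(),P.mean(0) if m.sum() else '')
st()
```

```text
wrist10 648 [ 0.58804923 -0.27705258  0.12014772] [ 0.58153265 -0.28894936  0.10004048] [ 0.59892263 -0.27107074  0.13174027]
wrist10 1532 [ 0.58647432 -0.21787611  0.08954351]
side10 91 [ 0.58715908 -0.28438028  0.11914526] [ 0.58063078 -0.29163788  0.10022778] [ 0.59864853 -0.27388946  0.13391223]
side10 79 [ 0.58541798 -0.22022814  0.09028096]
14.625 [ 0.49007983 -0.15865571  0.23910912] 0.08535620037017809 yaw 2.8668769032729777 tilt 0.01749198600189457 [1.35049239 0.80368697 0.94245081]
```

Request:
jog_arm(steps=[{"dx":0.6,"dy":-0.7,"dz":0.0,"twist":0.0},{"dx":1.2,"dy":-1.4,"dz":0.0,"twist":0.0},{"dx":1.67,"dy":-2.04,"dz":0.0,"twist":0.0},{"dx":1.67,"dy":-2.04,"dz":-0.6,"twist":0.0},{"dx":1.67,"dy":-2.04,"dz":-1.0,"twist":0.0}], gripper=155)

```text
t: 15.25
tool_pos: [0.59, -0.2814, 0.1778]
tool_rot: [2.155, 2.263, 0.01]
contact_force: [0.2, 0.2, -0.4]
opening: 0.0335
```

Request:
jog_arm(steps=[{"dx":0.0,"dy":0.0,"dz":0.0,"twist":0.0}])

```text
t: 15.38
tool_pos: [0.5885, -0.2806, 0.1753]
tool_rot: [2.158, 2.267, 0.009]
contact_force: [0.1, 0.2, -0.0]
opening: 0.0336
```

```bash
python3 -c "
from st import *
st();im=snap('wrist','wrist11');snap('side','side11');st()
w=world(im)
m=(w[...,2]>.1)&(w[...,2]<.134)&(abs(w[...,0]-.588)<.03)&(abs(w[...,1]+.281)<.03);P=w[m];print(m.sum(),P.min(0),P.max(0))
"
```

```text
15.375 [ 0.58854439 -0.28064347  0.17534014] 0.03361170675669447 yaw 2.8142175881711666 tilt 0.012093312271282092 [ 0.05269973  0.19612819 -0.00875299]
15.475 [ 0.59009524 -0.28148493  0.1787106 ] 0.03354715593860227 yaw 2.829521326960809 tilt 0.016727490834102018 [ 0.32149733  0.35374999 -0.40556811]
1200 [ 0.58205738 -0.28907874  0.10022482] [ 0.59998141 -0.27167444  0.1314402 ]
```

View pics/wrist11.png

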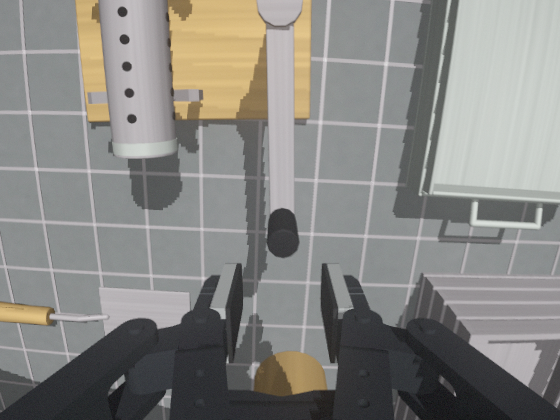

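Request:
jog_arm(steps=[{"dx":0.02,"dy":0.02,"dz":-0.5,"twist":0.0},{"dx":0.02,"dy":0.02,"dz":-1.0,"twist":0.0},{"dx":0.02,"dy":0.02,"dz":-1.3,"twist":0.0},{"dx":0.02,"dy":0.02,"dz":-1.33,"twist":0.0}])

```text
t: 15.98
tool_pos: [0.591, -0.2801, 0.0986]
tool_rot: [2.155, 2.264, 0.01]
contact_force: [0.3, -0.7, -0.6]
opening: 0.0336
```

```bash
cat > arc.py <<'E'
from st import *
import sys
h=np.array([.583,-.153])
o=st();p=o['tool_pos'][:2];y=R.from_rotvec(o['tool_rot']).as_matrix()[:,1];yaw=np.degrees(np.arctan2(y[1],y[0]))
v=p-h;print('r',np.hypot(*v),'psi',np.degrees(np.arctan2(-v[1],-v[0])))
for a in sys.argv[1:]:
    a=float(a);t=h+.128*np.array([-np.cos(np.radians(a)),-np.sin(np.radians(a))])
    print(a,np.round((t-p)/.06,2),'tw',round((a-90-yaw)/10,2))
E
python3 arc.py 87 81 75 69 63
```

```text
15.975 [ 0.59102591 -0.28007462  0.09856834] 0.033621401961586896 yaw 2.8312114076295667 tilt 0.015914475238972107 [ 0.26004221 -0.65942067 -0.62056013]
r 0.1273278178553154 psi 93.6139451526588
87.0 [-0.25 -0.01] tw -0.58
81.0 [-0.47  0.01] tw -1.18
75.0 [-0.69  0.06] tw -1.78
69.0 [-0.9   0.13] tw -2.38
63.0 [-1.1   0.22] tw -2.98
```

Request:
jog_arm(steps=[{"dx":-0.25,"dy":-0.01,"dz":0.0,"twist":-0.58},{"dx":-0.47,"dy":0.01,"dz":0.0,"twist":-1.18},{"dx":-0.69,"dy":0.06,"dz":0.0,"twist":-1.78},{"dx":-0.9,"dy":0.13,"dz":0.0,"twist":-2.38},{"dx":-1.1,"dy":0.22,"dz":0.0,"twist":-2.98}])

```text
t: 16.6
tool_pos: [0.526, -0.2678, 0.1011]
tool_rot: [2.663, 1.626, 0.006]
contact_force: [1.1, -0.5, 0.2]
opening: 0.0339
```

```bash
python3 arc.py 57 51 45 39 33
```

```text
16.6 [ 0.52600843 -0.26780458  0.10113229] 0.03385698202265596 yaw -27.172944461939093 tilt 0.020333864577785632 [ 1.0625671  -0.53947909  0.16142816]
r 0.12817226784839975 psi 63.59916853362538
57.0 [-0.21  0.12] tw -0.58
51.0 [-0.39  0.26] tw -1.18
45.0 [-0.56  0.4 ] tw -1.78
39.0 [-0.71  0.57] tw -2.38
33.0 [-0.84  0.75] tw -2.98
```

Request:
jog_arm(steps=[{"dx":-0.21,"dy":0.12,"dz":-0.03,"twist":-0.58},{"dx":-0.39,"dy":0.26,"dz":-0.03,"twist":-1.18},{"dx":-0.56,"dy":0.4,"dz":-0.03,"twist":-1.78},{"dx":-0.71,"dy":0.57,"dz":-0.03,"twist":-2.38},{"dx":-0.84,"dy":0.75,"dz":-0.03,"twist":-2.98}])

```text
t: 17.23
tool_pos: [0.4766, -0.2236, 0.1019]
tool_rot: [2.989, 0.88, 0.001]
contact_force: [0.5, -0.7, 0.3]
opening: 0.0337
```

```bash
python3 arc.py 27 21 15 9 5 3 0 -2
```

```text
17.225 [ 0.47663783 -0.22359587  0.10188148] 0.033701101216422114 yaw -57.185930764536494 tilt 0.02453104030266728 [ 0.46071987 -0.7369593   0.32418548]
r 0.12765847984633366 psi 33.573462926868814
27.0 [-0.13  0.21] tw -0.58
21.0 [-0.22  0.41] tw -1.18
15.0 [-0.29  0.62] tw -1.78
9.0 [-0.33  0.84] tw -2.38
5.0 [-0.35  0.99] tw -2.78
3.0 [-0.36  1.06] tw -2.98
0.0 [-0.36  1.18] tw -3.28
-2.0 [-0.36  1.25] tw -3.48
```

Request:
jog_arm(steps=[{"dx":-0.13,"dy":0.21,"dz":-0.05,"twist":-0.58},{"dx":-0.22,"dy":0.41,"dz":-0.05,"twist":-1.18},{"dx":-0.29,"dy":0.62,"dz":-0.05,"twist":-1.78},{"dx":-0.33,"dy":0.84,"dz":-0.05,"twist":-2.38},{"dx":-0.35,"dy":0.99,"dz":-0.05,"twist":-2.78}])

```text
t: 17.85
tool_pos: [0.4568, -0.1646, 0.1013]
tool_rot: [3.111, 0.133, -0.003]
contact_force: [0.3, -0.4, -0.8]
opening: 0.0337
```

Request:
jog_arm(steps=[{"dx":0.0,"dy":0.05,"dz":0.0,"twist":0.0},{"dx":0.0,"dy":0.1,"dz":0.0,"twist":0.0},{"dx":0.0,"dy":0.13,"dz":0.0,"twist":0.0},{"dx":0.0,"dy":0.15,"dz":0.0,"twist":0.0}])

```text
t: 18.35
tool_pos: [0.457, -0.1557, 0.1015]
tool_rot: [3.111, 0.133, -0.003]
contact_force: [-0.2, -0.4, -0.5]
opening: 0.0332
```

```bash
python3 arc.py 0 -2
```

```text
18.35 [ 0.456986   -0.15571087  0.10149148] 0.03317362435414417 yaw -85.11370297367002 tilt 0.027352532790182436 [-0.20531479 -0.43801682 -0.45179832]
r 0.1260431528287847 psi 1.2323807249077607
0.0 [-0.03  0.05] tw -0.49
-2.0 [-0.03  0.12] tw -0.69
```

Not at the stop yet; push on in small steps while watching the force.

Request:
jog_arm(steps=[{"dx":0.0,"dy":0.03,"dz":0.0,"twist":0.0},{"dx":0.0,"dy":0.06,"dz":0.0,"twist":0.0},{"dx":0.0,"dy":0.06,"dz":0.0,"twist":0.0}])

```text
t: 18.73
tool_pos: [0.4568, -0.153, 0.1014]
tool_rot: [3.109, 0.133, -0.004]
contact_force: [-0.6, -4.9, -0.6]
opening: 0.0337
```

Request:
jog_arm(steps=[{"dx":0.0,"dy":0.03,"dz":0.0,"twist":0.0},{"dx":0.0,"dy":0.05,"dz":0.0,"twist":0.0},{"dx":0.0,"dy":0.05,"dz":0.0,"twist":0.0}])

```text
t: 19.1
tool_pos: [0.4568, -0.1529, 0.1014]
tool_rot: [3.102, 0.133, -0.004]
contact_force: [0.5, -11.4, -3.6]
opening: 0.0339
```

Request:
jog_arm(steps=[{"dx":0.0,"dy":-0.08,"dz":0.0,"twist":0.0},{"dx":0.0,"dy":-0.08,"dz":0.0,"twist":0.0}])

```text
t: 19.35
tool_pos: [0.4567, -0.1576, 0.1012]
tool_rot: [3.103, 0.132, -0.004]
contact_force: [-0.2, 0.6, 0.4]
opening: 0.0336
```

Request:
jog_arm(steps=[{"dx":0.0,"dy":0.0,"dz":0.5,"twist":0.0},{"dx":0.0,"dy":0.0,"dz":1.1,"twist":0.0},{"dx":0.0,"dy":0.0,"dz":2.0,"twist":0.0},{"dx":0.0,"dy":0.0,"dz":2.6,"twist":0.0},{"dx":0.0,"dy":0.0,"dz":2.6,"twist":0.0}])

```text
t: 19.98
tool_pos: [0.4585, -0.158, 0.2615]
tool_rot: [3.1, 0.133, 0.007]
contact_force: [-0.6, 0.1, -0.9]
opening: 0.0334
```

Run:
```python
from st import *
st();im=snap('wrist','wrist12');s=snap('side','side12');snap('scene','scene12');w=world(im)
m=(w[...,2]>.12)&(w[...,2]<.134)&(abs(w[...,0]-.456)<.03)&(abs(w[...,1]+.16)<.03);P=w[m];print('knob',m.sum(),(P.min(0)+P.max(0))/2)
hsv=cv2.cvtColor(im['frame'],cv2.COLOR_RGB2HSV)
m=(w[...,2]>.06)&(w[...,2]<.082)&(w[...,0]>.45)&(w[...,0]<.53)&(w[...,1]>-.27)&(w[...,1]<-.05)
P=w[m];print(m.sum(),cv2.minAreaRect((P[:,:2]*1000).astype(np.float32)),np.percentile(P[:,2],98))
k=(.583,-.153)
```

```text
19.975 [ 0.45846538 -0.15797244  0.2615457 ] 0.03338609784925876 yaw -85.10487001566788 tilt 0.03906508921776792 [-0.55302917  0.08439327 -0.89921836]
knob 438 [ 0.45564837 -0.16012375  0.12563325]
8114 ((488.7824401855469, -157.73773193359375), (42.43574905395508, 180.08966064453125), 2.8311872482299805) 0.07721177790318062
```

View pics/wrist12.png

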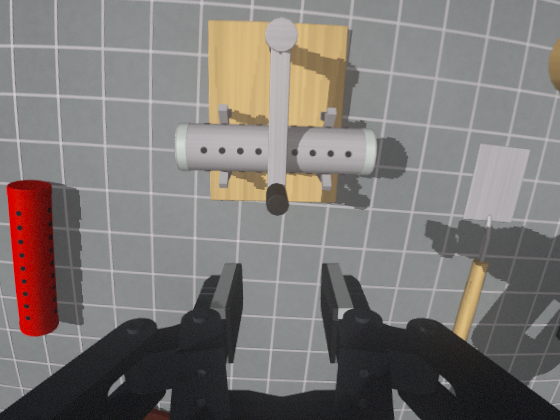

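View pics/side12.png

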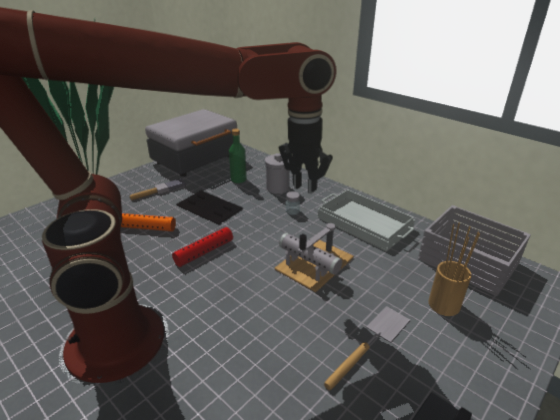

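```bash
python3 -c "
from st import *
print(ctrl.finish_job())"
```

```text
the job is handed in; nothing more can be done
None
```

The tube is in the cradle with the keeper arm back across it, and the job was handed in at about 20 s of the 72 s allowed. `ctrl.finish_job()` gives no verdict, so what follows is from my own last checks.

- **What I did:** I swung the keeper arm out to about 1.5 rad by its knob. Then I gripped the tube across its middle, lowered it into both notches, held it there under load, and let go. Finally I swung the keeper back until it met its stop, which showed as about 11 N with no further movement, and lifted clear.
- **Tube:** The last wrist picture puts its centre at (0.489, -0.158) m, against the seat I had measured at (0.4886, -0.158) m. Its top is at 77 mm as expected, and its axis is at 2.8° against about 2.7° for the groove.
- **Keeper:** The knob is at (0.456, -0.160) m, which puts the joint within about 0.01 rad of zero.
- **Everything else:** The gripper is clear of the scene. The bystanders look unmoved in the last side view, but I did not measure them.

**Contact on the way down:** On the first lowering the tube met one side of the V about 3 mm off centre, pushing back with about 17 N. I shifted it over and lowered it again, and it seated properly.

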